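# Seat the loose crimp die segment in its keyed nest

## Task

One steel crimp die segment, a wedge-shaped block, is still standing loose among the fittings on the left of the bench. Turn it so that its narrow face points the same way as the narrow, red-dotted end of the empty blue nest, and put it into that nest, upright and fully home on the pocket's floor, as the other segment already sits in the other nest; then let go.

Things in the scene. Friction and masses are not known exactly. Their poses are not given: they have to be found in the camera images.
- die_center (a point): Centre, half-way up, of the loose die: light-grey steel wedge block standing 50 mm tall (z up), up to 0.25 kg. From above a keystone, 30 mm long along its x, 26 mm wide (y) at the narrow -x face, 38 mm at the wide +x face. Grip across these two flat parallel faces, fingers closing along its x, tips at least 20 mm above its foot, as its lower 16 mm go into the nest.
- empty_nest_floor (a point): Centre of the pocket floor, 5 mm above the bench, in the empty blue nest (fixed). Keystone pocket, open upward, 16 mm deep (rim 21 mm above the bench), 2.5 mm clearance all round, mouth flared 5 mm more over its top 5 mm. Die's centre goes 25 mm above this point, its axes along these: -x is the narrow end, with a red dot on the rim. It goes in only this way round.
- full_nest_floor (a point): The same point of a second, identical nest, at least 120 mm from the first, which already holds an identical die, fixed in it, top 55 mm above the bench: nothing to do here. Each nest: keystone-shaped wall 18 mm wide round the die, on a 98 x 104 x 5 mm base plate with four screw heads.
Not all that is in view belongs to the job. Of the things that look like the part that bears empty_nest_floor, the larger one is meant.

How it is judged:
By the outcome, as a careful person would: the job done as asked, in the order asked, and still so for the second after the job is handed in, with the robot touching nothing.
It also fails if it takes over 38 s, if anything falls off the work surface, if the arm or the gripper's body presses on something with over 40 N, if the wrist force passes 120 N, or if a joint passes its speed limit or range.

## Robot

A 7-joint arm with a two-finger parallel gripper is mounted at the origin on the work surface; the furniture and walls round the work are solid. World frame = base frame: x ahead of the robot, y to its left, z up, the work surface at z = 0. Lengths are in m, angles in rad, forces in N, time in s.
With the tool pointing down it reaches from about 0.35 to 0.9 m from the base axis. Payload 8.1 kg.
Tool frame: the origin (TCP) lies midway between the tips of the shut fingers; the grasp point (between the pads) lies arm.tcp_to_grasp behind it (arm.tcp_to_grasp is the distance from the TCP to the grasp point, in m); z points along the fingers, y is the line along which they close (so a half turn about z gives the same grasp; the last joint's range is limited). The gripper opens to 92 mm and grips with 3 to 60 N. Pads are 19 mm wide; open, the fingers measure 130 mm over their backs; the gripper's body (75 mm by 190 mm) begins 47 mm behind the grasp point.
Start: joints at [-1.378, 0.434, 0.025, 1.573, -0.012, 1.134, -0.075], TCP at [0.182, 0.598, 0.227] pointing down, gripper open.
Joint ranges: [-2.62, 2.62], [-0.44, 2.09], [-1.27, 1.32], [0.08, 2.57], [-1.32, 4.46], [0.12, 2], [-2.74, 2.74]. Speed limits (rad/s): [2.22, 2.22, 3.01, 3.01, 3.14, 3.14, 3.14].

## Interface

Orientations are given as a rotation vector (axis times angle).
In Python, from cell import observe, get_image, arm gives the robot as it stands. The module is installed in compiled form; this text tells all that it offers.
- The arm moves only by the tool drive_tool, never from a script. Its argument "steps" is a list of rows, each a list of 5 numbers: the closure, from 0 (fully open) to 1 (shut), then the shift along the world's x, y, z in mm, then the turn about the world's z in rad. In form: [[hand, x, y, z, roll], ...]. A call has 1 to 20 rows; each row shifts and turns the commanded pose from where the row before left it; what a row does not reach is not made up. A row lasts 1/12 s, in which the tool goes at most 41.7 mm and 7.16 degrees, less where a joint would pass 70% of its speed; a pose out of reach is approached as far as the arm can. A call with a gripper value outside its range is refused whole. The fingers move at their own pace and stop on an object; "grip_force" is the grip in N (left out, the last holds). Time passes only in rows, so rows that do not move let the fingers close. It gives the time, the measured TCP pose, the force, the opening and the grip force at its end, in the units of the state.
- observe(): the state, without advancing time (a new reading comes with each control period).
- get_image(name): name is "scene" or "top" or "wrist"; returns a dict with "image" (480x640x3 uint8, red, green, blue), "vfov" (degrees; the focal length in pixels is half the picture's height over the tangent of half this angle, whatever the lens; pixels are square), "cx", "cy" (the principal point, pixels), "xyz" and "attitude" of the camera in the world. Camera axes: x right, y down, z forward; pixel columns grow to the right and rows downward; lengths in m; the calibration is good to about 2 mm. A picture is of the moment at which its call begins. There is no depth.
- arm.sign_off(): hands the job in; it is judged then, once.
The state is a dict: "clock": time; "joints": joint angles; "dq": joint speeds; "joint_efforts": joint torques, N m; "position": TCP position; "ee_rot": TCP orientation; "force": force on the tool from outside, world axes, zero at the start; "ft_torque": the same for the moment, N m; "width": opening from 0.0 (shut) to 1.0 (fully open); "gripper_force": force on a finger pad.
Only numpy, scipy, OpenCV 4.12 (cv2) and the standard library are available. Lean on these libraries where they do the work, as an engineer would, in place of code of your own. Each camera call takes 0.05 s, during which the arm holds its last target. There are 200 camera calls.

## Working session

There is one attempt and no reset: what is moved stays moved. The work goes in short steps, Python scripts to look and compute and a tool call to move; the robot and the scene stay as the last step left them, time stands still between calls to the robot, and variables do not carry over. Pictures are saved under pics/ and viewed, at most 10 in all, crops included, and the job is handed in when it is done.

Besides the shell and the picture viewer there is one more tool, called as name(argument=value, ...) on one line, values as JSON. drive_tool: Moves the arm, as the interface text tells. Its arguments: {"type":"object","properties":{"steps":{"type":"array"},"grip_force":{"type":"number"}},"required":["steps"]}

```bash
mkdir -p pics
cat > h.py <<'E'
import numpy as np, cv2, math
from cell import observe,get_image,arm
def cam(n,save=None):
    d=get_image(n)
    if save: cv2.imwrite('pics/'+save,d['image'][:,:,::-1])
    return d
def R(a):
    a=np.array(a,float)
    return a if a.shape==(3,3) else cv2.Rodrigues(a)[0]
def ray(d,u,v,z):
    f=240/math.tan(math.radians(d['vfov'])/2)
    r=R(d['attitude'])@np.array([(u-d['cx'])/f,(v-d['cy'])/f,1]); c=np.array(d['xyz'])
    return (c+r*(z-c[2])/r[2])
E
python3 - <<'E'
from h import *
for n in('scene','top'):
    d=cam(n,n+'1.png'); print(n,d['vfov'],d['cx'],d['cy'],d['xyz'],d['attitude'])
print(observe(),arm.tcp_to_grasp)
E
```

```text
scene 46.9814042592819 318.73367143125046 237.87285765045604 [0.5440273  0.71305036 0.79741818] [-0.09873632 -2.8769648   1.22593961]
top 43.96933924426162 317.5352745713259 237.89443657323238 [ 0.35440535 -0.07284161  1.23763169] [-2.13433747  2.18117089 -0.13675517]
{'clock': 0.1, 'joints': array([-1.37760651,  0.43515884,  0.02497817,  1.57399011, -0.01158555,
        1.13399965, -0.07508911]), 'dq': array([-0.0010018 , -0.00031015, -0.00059712, -0.00394197, -0.00098067,
        0.00081177, -0.00052127]), 'joint_efforts': array([ 2.83901260e-03, -6.69132042e+01,  9.87757668e-01, -3.15147686e+01,
       -6.06033253e-02,  3.74598848e-02,  9.32075750e-05]), 'position': array([0.18211051, 0.59740859, 0.22602625]), 'ee_rot': array([-4.63011538e-01, -3.10721941e+00,  2.21437488e-03]), 'force': array([ 0.69384926,  0.16145683, -1.22527369]), 'ft_torque': array([-0.00343538, -0.00179256, -0.02732771]), 'gripper_force': 0.0, 'width': 0.9967770305619363} 0.0188
```

View pics/top1.png

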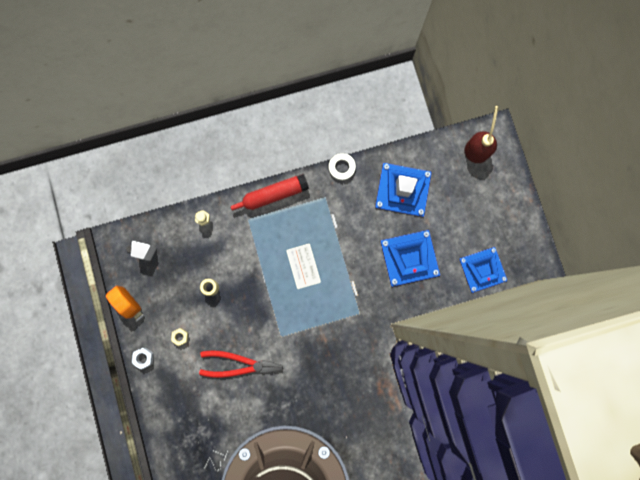

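View pics/scene1.png

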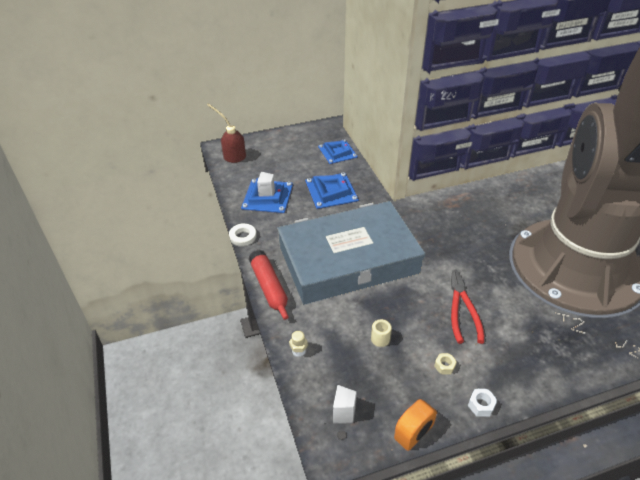

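Top view shows grey die at (142,250), full nest (404,190), empty large nest (411,258) and small decoy nest (485,270). Scene view shows them at (344,404), (267,192), (332,190) and (338,150). Other things that could be taken for the die are the hex nut (142,358), the brass fittings (203,217)/(209,287), the white ring (342,166) and the fixed die (405,186). I choose the keystone block at (142,250), and the large empty nest at (411,258), not the small one. A close crop will check both.

Run:
```python
from h import *
t=cv2.imread('pics/top1.png'); s=cv2.imread('pics/scene1.png')
c=lambda i,x,y,w,h:cv2.resize(i[y:y+h,x:x+w],(400,300),interpolation=cv2.INTER_CUBIC)
o=np.vstack([np.hstack([c(t,112,228,60,45),c(t,371,228,80,60)]),np.hstack([c(s,304,374,80,60),c(s,292,160,80,60)])])
cv2.imwrite('pics/crop1.png',o)
d=get_image('top')
for u,v,z in[(142,250,.05),(411,258,.02),(404,188,.05),(485,270,.01),(285,470,.05)]: print(u,v,ray(d,u,v,z).round(3))
d=get_image('scene')
for u,v,z in[(344,392,.05),(332,190,.02)]: print(u,v,ray(d,u,v,z).round(3))
```

```text
142 250 [0.486 0.276 0.05 ]
411 258 [ 0.461 -0.268  0.02 ]
404 188 [ 0.602 -0.255  0.05 ]
485 270 [ 0.434 -0.422  0.01 ]
285 470 [ 0.056 -0.005  0.05 ]
344 392 [0.488 0.275 0.05 ]
332 190 [ 0.464 -0.247  0.02 ]
```

View pics/crop1.png

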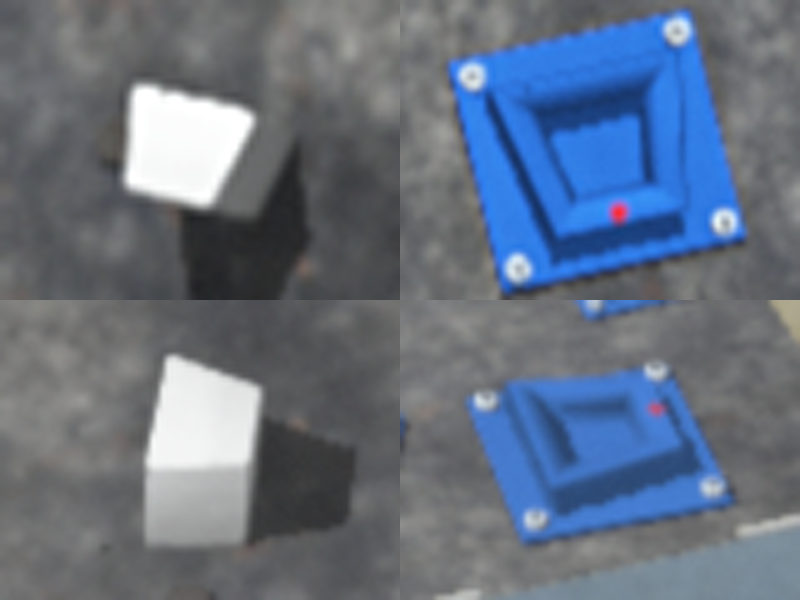

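The crop confirms the choice: a keystone block with its wide edge up-image, and the large nest with the red dot on its lower narrow end. Now the exact poses.

```bash
cat > m.py <<'E'
from h import *
def quad(mask):
    cs,_=cv2.findContours(mask.astype(np.uint8),cv2.RETR_EXTERNAL,cv2.CHAIN_APPROX_NONE)
    c=max(cs,key=cv2.contourArea); h=cv2.convexHull(c)
    for e in np.arange(1,8,.25):
        q=cv2.approxPolyDP(h,e,True)
        if len(q)<=4: return q[:,0],cv2.contourArea(c)
def fit(P,Q):  # rigid 2D: model P -> world Q ; yaw, centre, resid
    a=P-P.mean(0); b=Q-Q.mean(0)
    y=math.atan2((a[:,0]*b[:,1]-a[:,1]*b[:,0]).sum(),(a*b).sum())
    r=np.array([[math.cos(y),-math.sin(y)],[math.sin(y),math.cos(y)]])
    t=Q.mean(0)-r@P.mean(0)
    return t,math.degrees(y),(np.linalg.norm((r@P.T).T+t-Q,axis=1)*1e3).round(1)
def order(Q,a0):
    c=Q.mean(0); g=np.arctan2(*(Q-c).T[::-1]); return Q[np.argsort((g-a0)%(2*np.pi))]
E
python3 - <<'E'
from m import *
D=np.array([[.015,.019],[-.015,.013],[-.015,-.013],[.015,-.019]])
for n,(x,y,w,h),zt in(('top',(112,228,60,40),.05),('scene',(320,374,50,40),.05)):
    d=cam(n); S=4
    g=cv2.resize(cv2.cvtColor(d['image'],cv2.COLOR_RGB2GRAY)[y:y+h,x:x+w],None,fx=S,fy=S,interpolation=cv2.INTER_CUBIC)
    for th in(150,170,190,205):
        q=quad(g>th)
        p=q[0]/S+[x-.375,y-.375]
        Q=np.array([ray(d,u,v,zt)[:2] for u,v in p])
        if len(Q)==4:
            Q=order(Q,0); print(n,th,p.round(1).tolist(),fit(D,Q))
        else: print(n,th,len(Q),q[1])
# nest
for n,(x,y,w,h) in(('top',(371,228,80,60)),('scene',(300,168,62,45))):
    d=cam(n); hsv=cv2.cvtColor(d['image'],cv2.COLOR_RGB2HSV)[y:y+h,x:x+w]; im=d['image'][y:y+h,x:x+w].astype(int)
    white=(hsv[...,1]<90)&(hsv[...,2]>120); red=(im[...,0]>150)&(im[...,2]<140)
    for nm,m,z in(('w',white,.007),('r',red,.021)):
        k,l,st,ct=cv2.connectedComponentsWithStats(m.astype(np.uint8))
        for i in range(1,k):
            if st[i,4]>2: print(n,nm,st[i,4],(ct[i]+[x,y]).round(1),ray(d,*(ct[i]+[x,y]),z)[:2].round(4))
E
```

```text
top 150 [[132.1, 240.1], [149.6, 244.9], [143.4, 258.1], [130.4, 255.4]] (array([0.48731411, 0.2825058 ]), -15.085662389048865, array([0.6, 0.4, 0.8, 0.9]))
top 170 [[132.1, 240.4], [149.4, 244.9], [143.4, 257.9], [130.6, 255.4]] (array([0.48731317, 0.28250577]), -14.417040511726368, array([0.8, 0. , 1. , 1.4]))
top 190 [[132.1, 240.6], [149.4, 245.1], [143.1, 257.9], [130.6, 255.1]] (array([0.48718861, 0.28262934]), -15.06313542160948, array([1.1, 0.5, 1.2, 1.4]))
top 205 [[132.4, 240.6], [149.1, 245.1], [142.9, 257.9], [130.9, 255.1]] (array([0.48718861, 0.28262916]), -15.301966781225477, array([1.4, 0.8, 1.2, 1.8]))
scene 150 [[337.4, 384.6], [355.6, 391.4], [352.6, 413.4], [332.9, 413.4]] (array([0.48820082, 0.28911209]), -14.004773677497132, array([4.8, 5.7, 5. , 5.5]))
scene 170 [[337.4, 384.9], [355.4, 391.6], [351.6, 413.4], [333.1, 413.4]] (array([0.48859031, 0.28929908]), -14.386398607272616, array([4.9, 5.8, 4.9, 5.3]))
scene 190 [[354.6, 391.1], [351.9, 407.4], [333.6, 411.6], [337.4, 385.1]] (array([0.48827194, 0.28610515]), -10.85991961275326, array([4.1, 2.7, 1.6, 3.4]
[... 1103 characters left out ...]
.2] [ 0.4055 -0.1928]
top w 10 [388.8 286.1] [ 0.4051 -0.2218]
top r 6 [414.5 270. ] [ 0.4363 -0.274 ]
scene w 4 [300.2 168.8] [ 0.5313 -0.3484]
scene w 4 [305.5 168. ] [ 0.5187 -0.3504]
scene w 62 [306.6 173.1] [ 0.517  -0.3303]
scene w 20 [337.5 168.7] [ 0.4431 -0.3415]
scene w 53 [322.7 173.4] [ 0.4793 -0.3261]
scene w 21 [342.4 173.4] [ 0.4332 -0.3222]
scene w 22 [308.5 179.3] [ 0.5139 -0.3062]
scene w 5 [300.8 180.4] [ 0.5318 -0.3035]
scene w 4 [355.5 180. ] [ 0.4054 -0.2949]
scene w 15 [354.7 196.9] [ 0.414  -0.2341]
scene w 82 [308.8 206.7] [ 0.5179 -0.2087]
scene w 17 [318.6 203.5] [ 0.4957 -0.2177]
scene w 5 [353.2 202.4] [ 0.4193 -0.2156]
scene w 174 [343.  209.7] [ 0.4441 -0.193 ]
```

drive_tool(steps=[[0.3, 23.5, -24.2, 0, -0.118], [0.3, 23.5, -24.2, 0, -0.118], [0.3, 23.5, -24.2, 0, -0.118], [0.3, 23.5, -24.2, 0, -0.118], [0.3, 23.5, -24.2, 0, -0.118], [0.3, 23.5, -24.2, 0, -0.118], [0.3, 23.5, -24.2, 0, -0.118], [0.3, 23.5, -24.2, 0, -0.118], [0.3, 23.5, -24.2, 0, -0.118], [0.3, 23.5, -24.2, 0, -0.118], [0.3, 23.5, -24.2, 0, -0.118], [0.3, 23.5, -24.2, 0, -0.118], [0.3, 23.5, -24.2, 0, -0.118], [0.3, 0, 0, 0, 0], [0.3, 0, 0, 0, 0], [0.3, 0, 0, 0, 0]], grip_force=25)

```text
clock: 1.73
position: [0.4873, 0.2837, 0.2266]
ee_rot: [-2.488, -1.917, 0.0]
force: [0.4, -0.6, 0.2]
width: 0.698
gripper_force: 0.0
```

Run:
```python
from m import *
d=cam('wrist','w1.png'); o=observe(); r=R(o['ee_rot'])
print(o['position'],r[:,1],math.degrees(math.atan2(-r[1,1],-r[0,1])),r[:,2],o['joints'],o['width'],d['xyz'],d['vfov'])
s=cam('scene'); t=cam('top')
for u,v in[(397,198),(343,100)]: print(ray(s,u,v,0))
print(ray(t,395,325,0),ray(t,565,268,0))
```

```text
[0.48693909 0.28429791 0.22660878] [ 9.67252106e-01 -2.53816665e-01 -6.80778359e-04] 165.29651821971922 [-5.94098912e-04  4.18155189e-04 -9.99999736e-01] [-0.97728235  0.35051938  0.47813184  1.75403161 -0.1807866   1.08083983
 -0.69508099] 0.7001833185662468 [0.5050752  0.35167302 0.38514705] 67.34998896835909
[ 0.31854123 -0.231293    0.        ]
[ 0.39873563 -0.66895858  0.        ]
[ 0.32521933 -0.23250531  0.        ] [ 0.43507726 -0.59142544  0.        ]
```

View pics/w1.png

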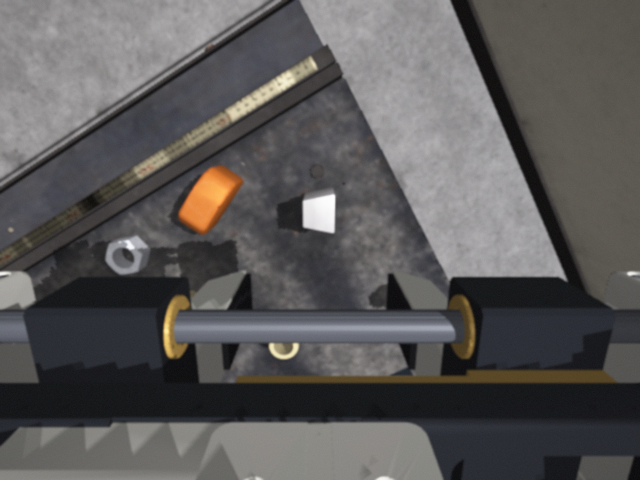

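The wrist view shows the die's top face at (318,211), with the orange ring (210,198) about 110 px off its narrow side. Measuring the die from here.

Run:
```python
from m import *
D=np.array([[.015,.019],[-.015,.013],[-.015,-.013],[.015,-.019]])
d=cam('wrist'); x,y,w,h=290,180,60,62; S=4
g=cv2.resize(cv2.cvtColor(d['image'],cv2.COLOR_RGB2GRAY)[y:y+h,x:x+w],None,fx=S,fy=S,interpolation=cv2.INTER_CUBIC)
for th in(150,170,190,205,220):
    q=quad(g>th); p=q[0]/S+[x-.375,y-.375]
    Q=np.array([ray(d,u,v,.05)[:2] for u,v in p])
    print(th,p.round(1).tolist(),fit(D,order(Q,math.radians(0))) if len(Q)==4 else '')
hsv=cv2.cvtColor(d['image'],cv2.COLOR_RGB2HSV); m=(hsv[...,0]>5)&(hsv[...,0]<20)&(hsv[...,1]>170)&(hsv[...,2]>120)
m[270:]=0
v,u=np.nonzero(m); i=u.argmax(); print('orange right edge',u[i],v[i],ray(d,u[i],v[i],.03),ray(d,u[i],v[i],.0))
```

```text
150 [[334.6, 194.1], [334.6, 232.6], [304.6, 227.4], [303.9, 201.4]] (array([0.48636501, 0.28308469]), -13.522474506803485, array([0.5, 0.8, 0.6, 0.9]))
170 [[334.6, 194.6], [334.4, 232.4], [304.9, 227.1], [304.1, 201.4]] (array([0.48642458, 0.28307577]), -13.861960266250021, array([0.8, 0.9, 0.9, 1.2]))
190 [[334.9, 195.1], [333.9, 232.6], [305.1, 226.9], [304.4, 201.6]] (array([0.48643652, 0.28288885]), -14.608972018133125, array([1. , 1.1, 1.3, 1.5]))
205 [[334.4, 195.1], [333.6, 232.4], [305.4, 226.6], [304.4, 202.1]] (array([0.48632304, 0.28292385]), -14.147580066090848, array([1.2, 1.5, 1.7, 1.8]))
220 [[334.4, 195.4], [333.6, 231.6], [305.9, 225.9], [305.1, 201.9]] (array([0.48670529, 0.28320897]), -14.459276464357552, array([1.8, 1.9, 2.1, 2.3]))
orange right edge 242 180 [0.42041109 0.33123809 0.03      ] [0.41331817 0.32943849 0.        ]
```

drive_tool(steps=[[0.3, 0, -1, -25, 0], [0.3, 0, 0, -30, 0], [0.3, 0, 0, -30, 0], [0.3, 0, 0, -30, 0], [0.3, 0, 0, -30, 0], [0.3, 0, 0, -25, 0], [0.3, 0, 0, -20, 0], [0.3, 0, 0, -13, 0], [0.3, 0, 0, 0, 0], [0.3, 0, 0, 0, 0], [0.6, 0, 0, 0, 0], [0.8, 0, 0, 0, 0], [1, 0, 0, 0, 0], [1, 0, 0, 0, 0], [1, 0, 0, 0, 0], [1, 0, 0, 0, 0], [1, 0, 0, 0, 0], [1, 0, 0, 0, 0]], grip_force=25)

```text
clock: 3.43
position: [0.4877, 0.2824, 0.0241]
ee_rot: [-2.49, -1.916, -0.0]
force: [-1.7, -0.9, 5.7]
width: 0.323
gripper_force: 25.0
```

drive_tool(steps=[[1, 0, 0, 10, 0], [1, 0, 0, 20, 0], [1, 0, 0, 30, 0], [1, 0, 0, 30, 0], [1, 0, 0, 30, 0], [1, 0, -20, 30, 0.032], [1, 0, -30, 10, 0.035], [1, 0, -30, 0, 0.035], [1, 0, -30, 0, 0.035], [1, 0, -30, 0, 0.035], [1, 0, -30, 0, 0.035], [1, 0, -30, 0, 0.035], [1, 0, -30, 0, 0.035], [1, 0, -30, 0, 0.035], [1, 0, -30, 0, 0.035], [1, 0, -30, 0, 0.035], [1, 0, -30, 0, 0.035], [1, 0, -30, 0, 0.035], [1, 0, -20, 0, 0], [1, 0, 0, 0, 0]])

```text
clock: 5.1
position: [0.4868, -0.1232, 0.1844]
ee_rot: [2.004, 2.417, -0.002]
force: [0.1, -0.1, -2.3]
width: 0.323
gripper_force: 25.0
```

Run:
```python
from h import *
o=observe(); r=R(o['ee_rot']); print(o['position'],math.degrees(math.atan2(r[1,1],r[0,1])),o['joints'],o['force'])
a=cam('scene')['image']; b=cam('wrist')['image']
cv2.imwrite('pics/s2.png',cv2.resize(np.hstack([a,b])[:,:,::-1],(800,300),interpolation=cv2.INTER_AREA))
```

```text
[ 0.48679751 -0.12324388  0.1844152 ] 10.666359393383702 [-0.26824609  0.29357598  0.51667672  1.95554227 -0.17579633  0.93537831
  0.52091098] [ 0.12232086 -0.08976205 -2.26379623]
```

View pics/s2.png

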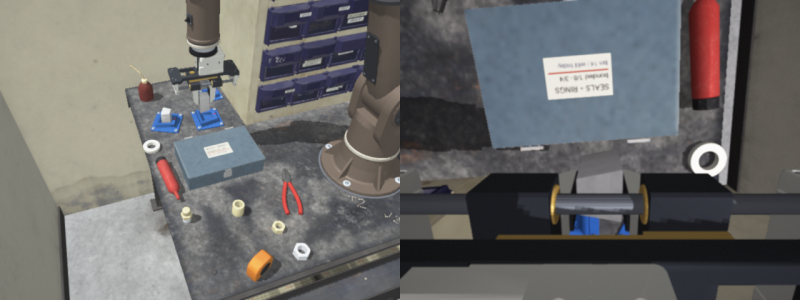

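The die is held upright between the fingers, the nest is ahead, and the forearm is clear of the cabinet. Moving on above the nest.

drive_tool(steps=[[1, -1, -8, 0, 0.01], [1, -2, -14, 0, 0], [1, -3, -20, 0, 0], [1, -3, -20, 0, 0], [1, -3, -20, 0, 0], [1, -3, -20, 0, 0], [1, -3, -20, 0, 0], [1, -3, -14, 0, 0], [1, -2, -8, -20, 0], [1, 0, -2, -30, 0], [1, 0, 0, -30, 0], [1, 0, 0, -30, 0], [1, 0, 0, -10, 0], [1, 0, 0, 0, 0], [1, 0, 0, 0, 0], [1, 0, 0, 0, 0]])

```text
clock: 6.53
position: [0.4659, -0.2639, 0.0653]
ee_rot: [1.983, 2.434, 0.001]
force: [-0.0, 0.4, -1.7]
width: 0.326
gripper_force: 25.0
```

Run:
```python
from h import *
o=observe(); r=R(o['ee_rot']); print(o['position'],math.degrees(math.atan2(r[1,1],r[0,1])),o['force'])
a=cam('scene')['image'][140:230,270:390]; b=cam('wrist')['image'][200:440,200:520]
cv2.imwrite('pics/s3.png',np.hstack([cv2.resize(i,(400,300),interpolation=cv2.INTER_CUBIC) for i in(a,b)])[:,:,::-1])
```

```text
[ 0.46592863 -0.26393777  0.06534046] 11.656128419642354 [-0.03827455  0.41120815 -1.66380907]
```

View pics/s3.png

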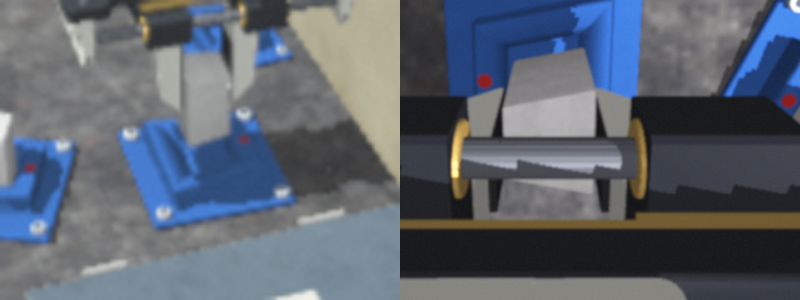

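The die hangs over the nest, narrow side toward the red dot. Its visible foot corners in the left crop are (187,142) and (228,132), which I use for a relative check in the scene camera.

Run:
```python
from m import *
d=cam('scene'); o=observe(); z=o['position'][2]-.0241
P=np.array([[.015,.019],[-.015,.013]])
Q=np.array([ray(d,270+u*.3-.35,140+v*.3-.35,z)[:2] for u,v in((187,142),(228,132))])
t=fit(P,Q); print('die',t,'tcp',o['position'])
S=np.array([[.5139,-.3062],[.4332,-.3222],[.4957,-.2177],[.4140,-.2341]]).mean(0)
print('move mm (scene)',(S-t[0])*1e3)
```

```text
die (array([ 0.46519066, -0.26882948]), 5.646110811059019, array([0.7, 0.7])) tcp [ 0.46575061 -0.26403676  0.06521944]
move mm (scene) [-0.9906589 -1.2205232]
```

drive_tool(steps=[[1, -1.5, -3.5, 0, -0.008], [1, 0, 0, 0, 0], [1, 0, 0, -5, 0], [1, 0, 0, -5, 0], [1, 0, 0, -4, 0], [1, 0, 0, -4, 0], [1, 0, 0, -3, 0], [1, 0, 0, -2, 0], [1, 0, 0, 0, 0], [1, 0, 0, 0, 0]])

```text
clock: 7.52
position: [0.4631, -0.2672, 0.0406]
ee_rot: [-1.995, -2.427, 0.0]
force: [0.8, 0.8, -2.8]
width: 0.326
gripper_force: 25.0
```

Run:
```python
from h import *
o=observe(); r=R(o['ee_rot']); print(o['position'],math.degrees(math.atan2(r[1,1],r[0,1])),o['force'],o['ft_torque'])
a=cam('scene')['image'][150:225,280:380]; b=cam('wrist')['image'][200:440,200:520]
cv2.imwrite('pics/s4.png',np.hstack([cv2.resize(i,(400,300),interpolation=cv2.INTER_CUBIC) for i in(a,b)])[:,:,::-1])
```

```text
[ 0.46314373 -0.26724877  0.04061657] 11.15927272402431 [ 0.84683539  0.8480244  -2.84287546] [-0.10738078  0.05580939 -0.01406441]
```

View pics/s4.png

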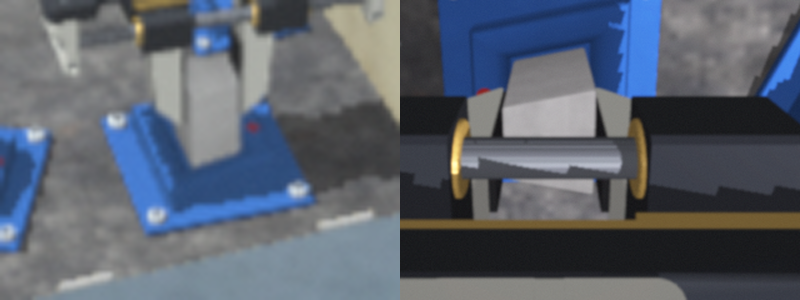

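The die's foot is 4 mm below the rim with no contact force, so I go on down.

drive_tool(steps=[[1, 0, 0, -2, 0], [1, 0, 0, -2, 0], [1, 0, 0, -2, 0], [1, 0, 0, -2, 0], [1, 0, 0, 0, 0], [1, 0, 0, 0, 0]])

```text
clock: 8.12
position: [0.4631, -0.2672, 0.0326]
ee_rot: [-1.995, -2.427, 0.0]
force: [-1.1, 0.7, -1.8]
width: 0.323
gripper_force: 25.0
```

drive_tool(steps=[[1, 0, 0, -1, 0], [1, 0, 0, -1, 0], [1, 0, 0, -1, 0], [1, 0, 0, -0.5, 0], [1, 0, 0, 0, 0], [1, 0, 0, 0, 0]])

```text
clock: 8.62
position: [0.4632, -0.2672, 0.0292]
ee_rot: [1.995, 2.427, 0.0]
force: [-1.3, 0.7, -3.2]
width: 0.325
gripper_force: 25.0
```

drive_tool(steps=[[1, 0, 0, -0.5, 0], [1, 0, 0, 0, 0], [0.6, 0, 0, 0, 0], [0.5, 0, 0, 0, 0], [0.4, 0, 0, 0, 0], [0.4, 0, 0, 0, 0], [0.4, 0, 0, 0, 0], [0.4, 0, 0, 5, 0], [0.4, 0, 0, 15, 0], [0.4, 0, 0, 25, 0], [0.4, 0, 0, 30, 0], [0.4, 0, 0, 30, 0], [0.4, 0, 0, 30, 0], [0.4, 0, 30, 10, 0], [0.4, 0, 35, 0, 0], [0.4, 0, 35, 0, 0], [0.4, 0, 35, 0, 0], [0.4, 0, 35, 0, 0], [0.4, 0, 0, 0, 0]])

```text
clock: 10.2
position: [0.4632, -0.09, 0.1737]
ee_rot: [-1.983, -2.433, -0.003]
force: [-0.3, -0.2, -0.5]
width: 0.597
gripper_force: 0.0
```

Run:
```python
from h import *
o=observe(); print(o['position'],o['force'],o['width'])
d=cam('scene'); a=d['image'][150:225,280:380]; b=cam('top')['image'][160:295,355:535]
cv2.imwrite('pics/s5.png',np.hstack([cv2.resize(i,(400,300),interpolation=cv2.INTER_CUBIC) for i in(a,b)])[:,:,::-1])
```

```text
[ 0.46317715 -0.09004461  0.17369435] [-0.28777532 -0.17124455 -0.47201908] 0.5970220135834302
```

View pics/s5.png

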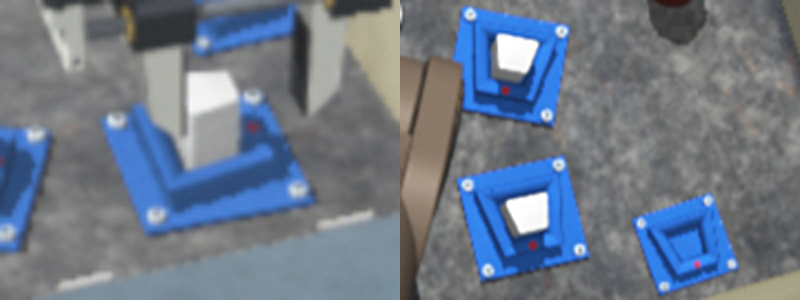

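The die stands upright in the large nest, narrow end to the red dot, just like the fixed one. One numeric check of its pose, then hand in.

Run:
```python
from m import *
D=np.array([[.015,.019],[-.015,.013],[-.015,-.013],[.015,-.019]])
d=cam('top'); g0=cv2.cvtColor(d['image'],cv2.COLOR_RGB2GRAY)
for x,y,w,h in((396,240,32,28),(394,173,26,25)):
    g=cv2.resize(g0[y:y+h,x:x+w],None,fx=4,fy=4,interpolation=cv2.INTER_CUBIC)
    q,a=quad(g>185); Q=np.array([ray(d,*(p/4+[x-.375,y-.375]),.055)[:2] for p in q]); print(a,fit(D,order(Q,0)) if len(Q)==4 else len(Q))
```

```text
3948.5 (array([ 0.46282519, -0.26669126]), 9.59544229083868, array([1.3, 0.8, 1.3, 0.9]))
3839.0 (array([ 0.60900553, -0.25934587]), -12.179411565547381, array([0.8, 1.1, 0.8, 1.1]))
```

Its position and yaw fit the nest, within the clearance, and it matches the seated die in apparent size.

```bash
python3 -c "
from cell import arm
print(arm.sign_off())"
```

```text
the job is handed in; nothing more can be done
None
```

The loose die is in the large empty blue nest, upright with its narrow face to the red dot, and as far as the cameras and tool height show fully home; the gripper let go and backed clear, and I handed the job in at about 10 s of the 38 s allowed.

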